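# Open the gear case's lift-and-slide hatch

## Robot

A 6-joint arm with a two-finger parallel gripper is mounted at the origin on the work surface. World frame = base frame: x ahead of the robot, y to its left, z up, the work surface at z = 0. Lengths are in mm, angles in rad, forces in N, time in s.
With the tool pointing down it reaches from about 325 to 1000 mm from the base axis. Payload 5.1 kg.
Tool frame: the origin (TCP) lies midway between the tips of the shut fingers; the grasp point (between the pads) lies 19 mm behind it (pinch_z is the distance from the TCP to the grasp point, in mm); z points along the fingers, y is the direction in which the jaws open and shut (so a half turn about z gives the same grasp; the last joint's range is limited). The gripper opens to 85 mm and grips with 20 to 120 N. Pads are 22 mm wide; open, the fingers measure 114 mm over their backs; the gripper's body (76 mm by 85 mm) begins 54 mm behind the grasp point. The pads swing forward as they close: fully open they stand 13 mm farther back than shut.
Start: joints at [-1.263, 0.124, 1.65, -0, 1.367, -0.083], TCP at [247.571, -600.994, 231.322] pointing down, gripper open.
Joint ranges: [-2.61, 2.61], [-1.02, 2.33], [0.03, 2.71], [-1.35, 4.49], [0.32, 2.68], [-2.91, 2.91]. Speed limits (rad/s): [2.57, 2.57, 3.14, 3.14, 3.14, 3.14].

## Interface

Orientations are given as a unit quaternion [x, y, z, w].
In Python, from rig import * gives the robot as it stands. Calls block until the motion is done:
- goto(position, orientation): joint-space move of the TCP to a pose.
- line_to(position, ori=None, speed=150): straight line of the TCP; ori=None keeps the orientation; speed is the mean speed in mm/s.
- move_j(angles): joint-space move.
- gripper_to(opening, force=None): finger opening in mm; force is the grip in N (None keeps the last); returns when the fingers have stopped.
- dwell(seconds).
- ik(position, orientation): joint angles nearest the present ones, or None.
- read_state(): the state.
- get_image(name): name is "side" or "top"; returns a dict with "frame" (384x512x3 uint8, red, green, blue), "depth" (384x512 float32, mm along the optical axis (not along the pixel's ray), 0 where there is no reading), "intrinsics" (3x3 intrinsics, pixels), "k1" (the pictures are not rectified: a ray, as slopes to the right and down, at radius r is drawn at 1 + k1 r^2 times it, then the intrinsics apply), "R" (3x3) and "t" (3): a world point X has camera coordinates R X + t. Camera axes: x right, y down, z forward; pixel columns grow to the right and rows downward; lengths in mm; the calibration is good to about 2 mm. A picture is of the moment at which its call begins.
A pose or a line that the arm cannot do raises IKError and nothing moves.
- sign_off(): hands the job in, once; it reports no verdict.
The state is a dict: "t": time; "joint_pos": joint angles; "joint_vel": joint speeds; "effort": joint torques, N m; "tcp_pos": TCP position; "tool_rot": TCP orientation; "force": force on the tool from outside, world axes, zero at the start; "moment": the same for the moment, N m; "gripper_width": finger opening in mm.
Only numpy, scipy, OpenCV 4.12 (cv2) and the standard library are available. Lean on these libraries where they do the work, as an engineer would, in place of code of your own. Each camera call takes 0.05 s, during which the arm holds its last target.

## Task

Open the grey gear case for inspection: take the hatch by its bridge handle, lift it up out of its recess, slide it along its channel until the opening is completely uncovered, and let it down flat on the case's deck. Leave the round bearing pot where it stands.

Things in the scene. Friction and masses are not known exactly. Their poses are not given: they have to be found in the camera images.
- hatch: Loose aluminium plate, 110 (x) by 100 (y) by 10 mm, 0.35 to 0.7 kg, lying in the case's recess, axes parallel to the case's. Origin: centre of its underside, z up. Steel bridge handle in its middle: level crossbar 70 mm long (x), 12 wide (y), 14 high, centre 60 mm above the origin, on two posts at x = -30 and +30 mm, 50 mm free between them.
- case: Fixed grey gear case, 150 (x; 174 over feet) by 300 (y) mm. Origin: centre of underside, z up; yaw up to 0.35 either way. On top a channel along y. At the -y end a recess 106 mm long centred at y = -75 mm, its seat 60 mm up, holds the shut hatch flush with the deck (70 mm up); in it the opening to the gears, y = -116 to -34. Shaft stub at the +x side, to x = 113 mm.
- deck_mid (a point): Point on the deck's surface (case x 0, y +58, z 70 mm) where the open hatch's centre lies well; the deck spans case y -22 to an end stop at +138 mm. Channel 118 mm wide; walls topped by keeper strips, 94 mm between, tops 40 mm above the deck. They hold the hatch captive: it must rise 10 mm to leave the recess, can rise 34 at most. It slides in the case's +y. End stops 20 mm high.
- pot: Bystander: loose round grey bearing pot, 116 mm across, 112 mm high with the round knob on its bolted cover. Origin: centre of the underside. May stand left or right of the gear case.
Mind the look-alikes: they are no part of the job. What is meant by the hatch is not orange, purple or red, and is the smaller of those in its own colour.

How it is judged (in metres and radians):
On the way:
1. the hatch is lifted clear of its recess, still over it (z of hatch in the frame of case above 0.068 m and y of hatch in the frame of case below -0.045 m), for 0.1 s.
At the end, for the whole second after the job is handed in: The hatch lies at rest flat on the deck in its channel (underside at deck height within 4 mm, tilt under 0.08 rad), its centre beyond y = +20 mm in the case's frame, so that the opening is fully uncovered, and is released (y of hatch in the frame of case above 0.02 m and z of hatch in the frame of case between 0.066 and 0.074 m and angle between hatch's own z axis and vertical below 0.08 rad and linear speed of hatch below 0.02 m/s); the robot touches nothing.
It fails at once if the bearing pot is shifted more than 25 mm (distance of pot from where it was at the start of the episode above 0.025 m).
It also fails if it takes over 38 s, if anything falls off the work surface, if the arm or the gripper's body presses on something with over 40 N, if the wrist force passes 120 N, or if a joint passes its speed limit or range.

## Working session

There is one attempt and no reset: what is moved stays moved. The work goes in short steps, each a Python script; the robot and the scene stay as the last script left them, time stands still between calls to the robot, and variables do not carry over. Pictures are saved under pics/ and viewed, and the job is handed in when it is done.

```bash
ls; mkdir -p pics
cat > h.py <<'E'
import numpy as np, cv2
from rig import *
def undist(im,u,v):
    K=np.array(im["intrinsics"]);xd=(u-K[0,2])/K[0,0];yd=(v-K[1,2])/K[1,1]
    x,y=xd,yd
    for _ in range(20):
        s=1+im["k1"]*(x*x+y*y);x,y=xd/s,yd/s
    return x,y
def pt(im,u,v,z=None):
    x,y=undist(im,u,v);R=np.array(im["R"]);t=np.array(im["t"])
    d=R.T@np.array([x,y,1.]);o=-R.T@t
    if z is None: return o+d*float(im["depth"][int(round(v)),int(round(u))])
    return o+d*(z-o[2])/d[2]
def cloud(im):
    h,w=im["depth"].shape;u,v=np.meshgrid(np.arange(w),np.arange(h))
    x,y=undist(im,u.astype(float),v.astype(float))
    d=im["depth"].astype(float)
    P=np.stack([x*d,y*d,d],-1)-np.array(im["t"])
    return P@np.array(im["R"])
E
python3 - <<'E'
from h import *
import pickle
for n in("side","top"):
    im=get_image(n);pickle.dump(im,open(n+".pkl","wb"))
    cv2.imwrite(f"pics/{n}0.png",cv2.resize(im["frame"][:,:,::-1],None,fx=1.5,fy=1.5))
    print(n,im["k1"],-np.array(im["R"]).T@im["t"])
E
```

```text
pics
side 0.025178083695023983 [157.73150093 747.30405457 810.0061165 ]
top -0.10202366624752057 [ 273.52507081   48.22914761 1073.34211037]
```

View pics/side0.png

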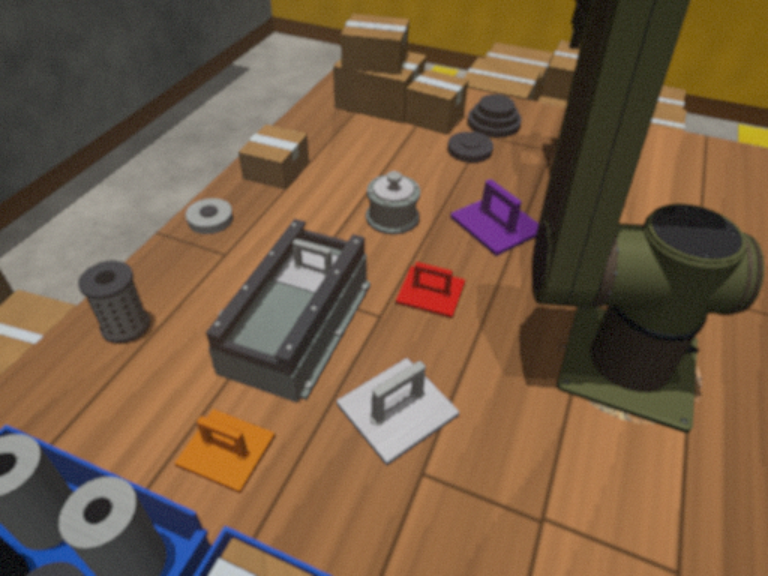

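View pics/top0.png

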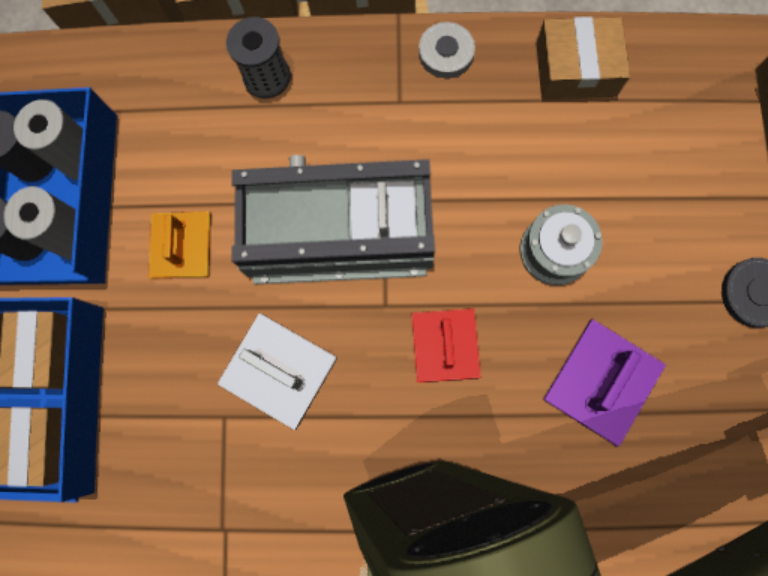

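The case spans about (235–433, 160–280) in the top picture. The hatch sits at its right (-y) end with its crossbar near (382, 208), and the pot stands to the right at (563, 243). The red, purple, orange and large white plates are the look-alikes. Next I'll measure in an enlarged crop.

Run:
```python
import pickle,cv2,numpy as np
im=pickle.load(open("top.pkl","rb"))
c=im["frame"][95:200,145:305,::-1]
cv2.imwrite("pics/crop.png",cv2.resize(c,None,fx=5,fy=5,interpolation=cv2.INTER_CUBIC))
from h import *
P=cloud(im)[100:195,150:300].reshape(-1,3)
P=P[im["depth"][100:195,150:300].ravel()>0]
print(np.histogram(P[:,2],bins=np.arange(-10,150,5)))
for a,b in((100,116),(120,135)):
    q=P[(P[:,2]>a)&(P[:,2]<b)]
    print(a,len(q),q.min(0),q.max(0),q.mean(0))
    print(cv2.minAreaRect(q[:,:2].astype(np.float32)))
```

```text
(array([  34, 2054, 1944,  307,  350,   84,   59,   54,   50,   56,   77,
         97,   66,  138,  164, 2387, 2246,  100,   83,  283,  265,   63,
        117, 1574, 1372,   15,   29,  132,    4,    0,    0]), array([-10,  -5,   0,   5,  10,  15,  20,  25,  30,  35,  40,  45,  50,
        55,  60,  65,  70,  75,  80,  85,  90,  95, 100, 105, 110, 115,
       120, 125, 130, 135, 140, 145]))
100 3073 [480.45091547  -1.39025541 100.15945001] [632.94282491 303.299288   115.79202983] [553.41419449 148.55304437 109.61160045]
((556.4397583007812, 150.22747802734375), (142.7872772216797, 301.9606018066406), 1.995986819267273)
120 165 [523.21750784  68.05318149 120.84237344] [589.80646868  79.26210726 130.52770015] [556.56534575  73.52013664 126.61064232]
((556.5271606445312, 73.65569305419922), (11.089147567749023, 66.57626342773438), 89.5942153930664)
```

View pics/crop.png

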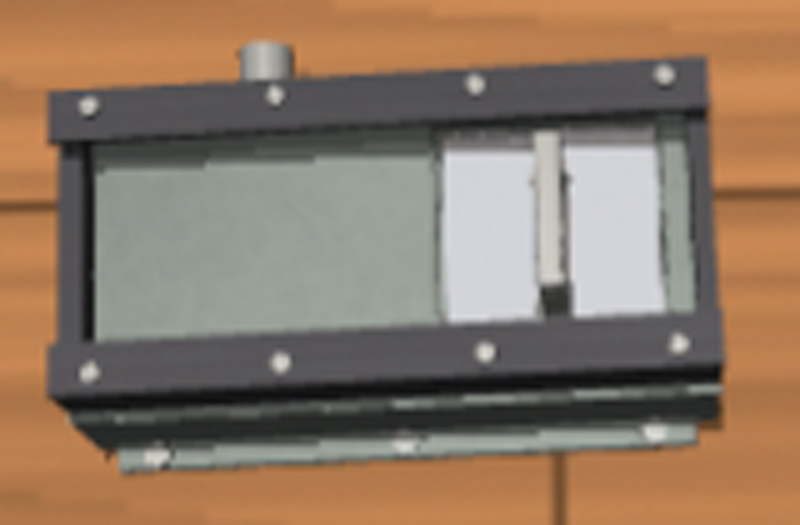

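Run:
```python
import pickle,cv2,numpy as np
from h import *
im=pickle.load(open("top.pkl","rb"))
# crop px -> full px; outer strip corners z=110: from crop
def f(u,v,z): return pt(im,145+(u+.5)/5-.5,95+(v+.5)/5-.5,z)
c=[f(*q,110) for q in((49,93),(707,58),(722,368),(49,402))]
for a in c:print(a)
print("ctr",np.mean(c,0)); 
for i,j in((1,0),(2,3)):
    d=c[j]-c[i];print("yaw",np.arctan2(-d[0],d[1]),np.hypot(*d[:2]))
s=[f(*q,110) for q in((90,105),(665,74),(680,343),(90,372))]
for i,j in((1,0),(2,3)):
    d=s[j]-s[i];print("yaw screws",np.arctan2(-d[0],d[1]))
print("bar ends",f(545,131,127),f(552,284,127))
im=pickle.load(open("side.pkl","rb"))
P=cloud(im).reshape(-1,3);q=P[(abs(P[:,0]-556)<60)&(abs(P[:,1]-74)<30)&(P[:,2]>117)&(P[:,2]<140)]
print(len(q),q.mean(0),q.min(0),q.max(0),cv2.minAreaRect(q[:,:2].astype(np.float32)))
print(read_state())
```

```text
[621.01994243 301.32961891 110.        ]
[631.33871169   2.75900172 110.        ]
[488.54298567  -0.881531   110.        ]
[477.36735002 296.15809542 110.        ]
ctr [554.56724745 149.84129626 110.        ]
yaw 0.03454681487714629 298.748875230458
yaw 0.0376056459340496 297.24978468030844
yaw screws 0.03556238358587345
yaw screws 0.035700443948060934
bar ends [592.40547542  75.3217006  127.        ] [522.97591713  72.73912358 127.        ]
151 [555.58750294  77.49156556 124.57893497] [521.9162384   65.86396694 117.16540261] [592.11053796  82.88303923 130.23625367] ((557.0853271484375, 74.3857192993164), (70.16874694824219, 16.52322769165039), 1.7346326112747192)
{'t': 0.1, 'joint_pos': array([-1.26260172e+00,  1.24452740e-01,  1.65154766e+00,  1.17942793e-05,
        1.36749383e+00, -8.26250924e-02]), 'joint_vel': array([-5.99272462e-04, -1.45331282e-03, -3.15481376e-03,  5.66103245e-04,
        4.04515423e-05, -9.81787804e-04]), 'effort': array([ 1.05599975e-03, -4.24931717e+01, -3.66653502e+01, -7.91067606e-06,
        3.94783579e-03, -6.16841234e-06]), 'tcp_pos': array([ 247.40764557, -600.47476912,  230.16158062]), 'tool_rot': array([ 9.80967961e-01,  1.94167341e-01, -1.01268879e-04, -9.45393128e-04]), 'force': array([ 0.37176258, -0.16107783, -0.55301917]), 'moment': array([ 0.02498504, -0.03200921, -0.04036371]), 'gripper_width': 85.42466889894388}
```

```bash
cat >> h.py <<'E'
yaw=0.0357
Q=[np.cos(yaw/2),np.sin(yaw/2),0,0]
H=np.array([557.,74.2,0]); Y=np.array([-np.sin(yaw),np.cos(yaw),0])
def st(m=""):
    s=read_state();print(m,round(s["t"],2),s["tcp_pos"].round(1),s["force"].round(1),s["moment"].round(2),round(s["gripper_width"],1))
E
python3 - <<'E'
from h import *
import pickle
print(ik(H+[0,0,200],Q),ik(H+[0,0,101],Q))
goto(H+[0,0,200],Q);gripper_to(55);st()
line_to(H+[0,0,102],speed=80);st()
for n in("side","top"):
    im=get_image(n)
    c=im["frame"][90:210,130:310] if n=="top" else im["frame"][130:270,130:290]
    cv2.imwrite(f"pics/{n}1.png",cv2.resize(c[:,:,::-1],None,fx=4,fy=4,interpolation=cv2.INTER_CUBIC))
E
```

```text
[ 3.69015267e-02 -4.84277163e-02  1.88090713e+00 -4.44089210e-16
  1.30911324e+00  1.57199785e+00] [ 3.69015267e-02  4.90606870e-02  1.95996755e+00 -4.44089210e-16
  1.13256441e+00  1.57199785e+00]
 3.13 [557.   74.1 200. ] [ 0.3  0.3 -0.4] [-0.01 -0.   -0.01] 54.7
 4.51 [557.6  74.2 102.8] [0.1 0.5 0.6] [-0.05  0.05  0.01] 55.2
```

View pics/side1.png

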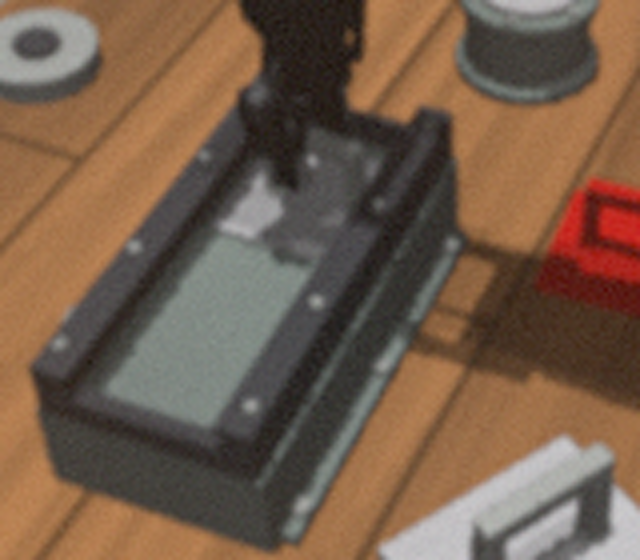

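View pics/top1.png

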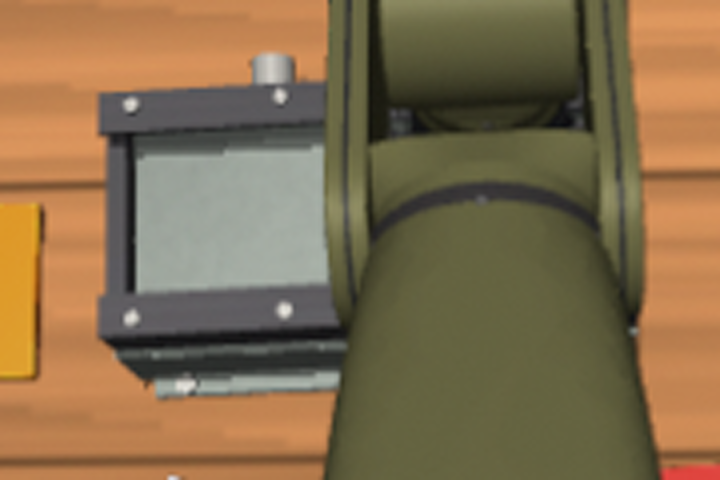

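The fingers are in the channel around the handle (side crop near (290, 170)) and nothing is being pressed. In the top view the arm hides the hatch. Now I'll grip and lift.

Run:
```python
from h import *
gripper_to(5,60);st("grip")
p=read_state()["tcp_pos"]
line_to(H+[0,0,102+8],speed=40);st("up8")
line_to(H+[0,0,102+21],speed=40);dwell(.4);st("up21")
im=get_image("side");c=im["frame"][130:270,130:290]
cv2.imwrite("pics/side2.png",cv2.resize(c[:,:,::-1],None,fx=4,fy=4,interpolation=cv2.INTER_CUBIC))
```

```text
grip 5.08 [557.1  74.2 102.2] [-0.8  0.2  1.5] [-0.06 -0.03 -0.03] 11.1
up8 5.42 [556.7  74.3 109.6] [ 0.4  0.4 -5. ] [ 0.01 -0.03 -0.02] 10.7
up21 6.3 [556.9  74.2 122.8] [ 0.7 -0.  -5. ] [ 0.   -0.02  0.03] 10.8
```

View pics/side2.png

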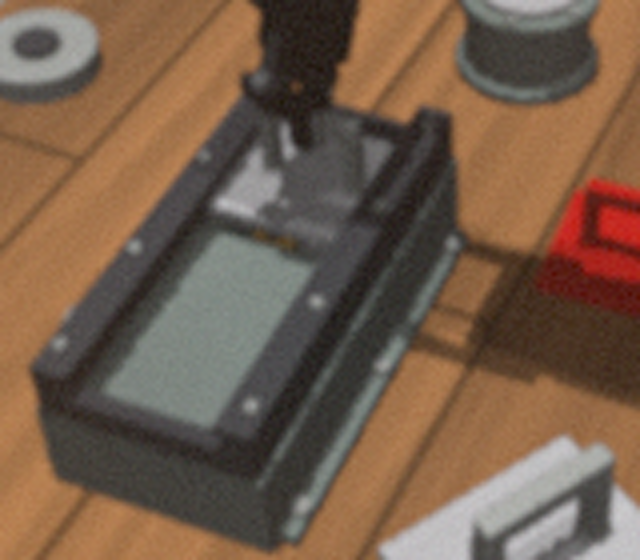

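The hatch's front edge now shows clear of the recess at about (260, 225), and 5 N hangs on the wrist with no tilt moment. Now the slide, monitored in steps.

Run:
```python
from h import *
for d in (45,90,133):
    line_to(H+Y*d+[0,0,123],speed=70);st(d)
line_to(H+Y*133+[0,0,114],speed=40);st("dn")
for z in (113,112,111,110):
    line_to(H+Y*133+[0,0,z],speed=15);dwell(.15);st(z)
    if read_state()["force"][2]>-1: break
im=get_image("side");c=im["frame"][130:270,130:290]
cv2.imwrite("pics/side3.png",cv2.resize(c[:,:,::-1],None,fx=4,fy=4,interpolation=cv2.INTER_CUBIC))
```

```text
45 7.14 [555.4 119.2 123. ] [-0.  -0.4 -4.4] [0.02 0.01 0.  ] 10.9
90 7.93 [553.8 164.2 123. ] [-0.5 -0.2 -5.1] [-0.06  0.03 -0.04] 10.9
133 8.7 [552.2 207.2 122.9] [ 0.2 -0.1 -4.7] [-0.01 -0.07  0.  ] 11.1
dn 9.07 [551.8 206.7 113.2] [ 0.7 -0.  -4.3] [-0.04  0.01  0.03] 10.8
113 9.47 [552.4 207.1 113.2] [ 0.5 -0.4 -4.9] [-0.   -0.01  0.01] 10.9
112 9.88 [552.5 207.2 112.3] [ 0.8 -0.2 -2.9] [ 0.06 -0.1  -0.07] 10.6
111 10.28 [552.5 207.2 112.2] [-2.9 -2.1  5.4] [-0.18  0.7  -0.04] 10.8
```

View pics/side3.png

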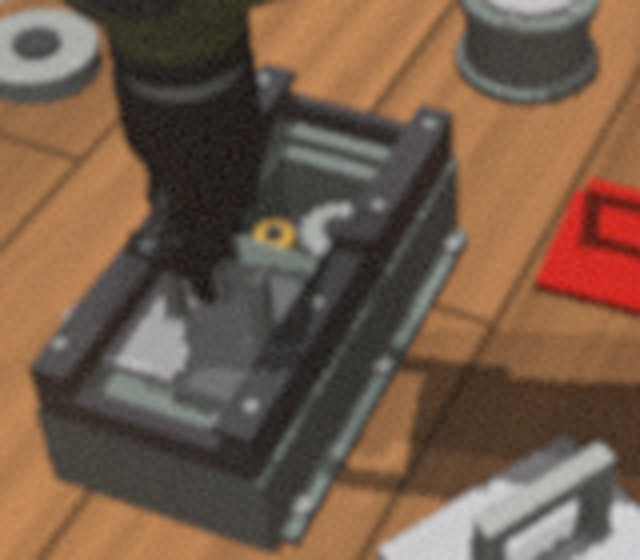

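The hatch is touching the deck near the far end, and the gears show at (275, 235). Contact came at z = 112.2, 10 mm above grasp height, as expected. Now I'll release and retreat.

Run:
```python
from h import *
gripper_to(50);st("open")
T=H+Y*133
line_to(T+[0,0,190],speed=80);st()
goto([430,-330,300],Q);dwell(.3);st()
for n in("side","top"):
    im=get_image(n)
    c=im["frame"][90:210,130:310] if n=="top" else im["frame"][110:270,130:310]
    cv2.imwrite(f"pics/{n}4.png",cv2.resize(c[:,:,::-1],None,fx=4,fy=4,interpolation=cv2.INTER_CUBIC))
    P=cloud(im).reshape(-1,3)
    D=(P-[557.3,74.9,0])@np.array([[np.cos(yaw),np.sin(yaw),0],[-np.sin(yaw),np.cos(yaw),0],[0,0,1]]).T+[0,-75,0]
    b=D[(abs(D[:,0])<40)&(abs(D[:,1]-58)<40)&(D[:,2]>124)&(D[:,2]<155)];print(n,"bar",len(b),b.mean(0).round(1),np.percentile(b[:,2],[10,50,90]).round(1))
    k=(abs(D[:,0])<42)&(D[:,1]>10)&(D[:,1]<106)&(abs(D[:,1]-58)>12)&(D[:,2]>72)&(D[:,2]<90);q=D[k]
    A=np.c_[q[:,:2]-[0,58],np.ones(len(q))];print("plate top fit",len(q),np.linalg.lstsq(A,q[:,2],rcond=None)[0])
```

```text
open 10.78 [552.3 207.1 110.9] [ 0.  -0.1 -0. ] [ 0.05  0.02 -0.02] 50.1
 11.93 [551.8 207.  189.1] [1.  0.8 0.6] [-0.02  0.04  0.  ] 50.0
 14.25 [ 430.3 -329.6  299.9] [-0.   0.1 -0.5] [ 0.04 -0.02  0.02] 49.6
side bar 198 [ -1.6  61.3 134.2] [127.  135.9 138.4]
plate top fit 474 [ 4.23074554e-03 -3.13130463e-03  8.05953214e+01]
top bar 193 [ -0.8  56.6 135.5] [129.9 136.4 138.7]
plate top fit 1013 [-8.17427931e-03 -1.89923726e-03  7.99498370e+01]
```

View pics/side4.png

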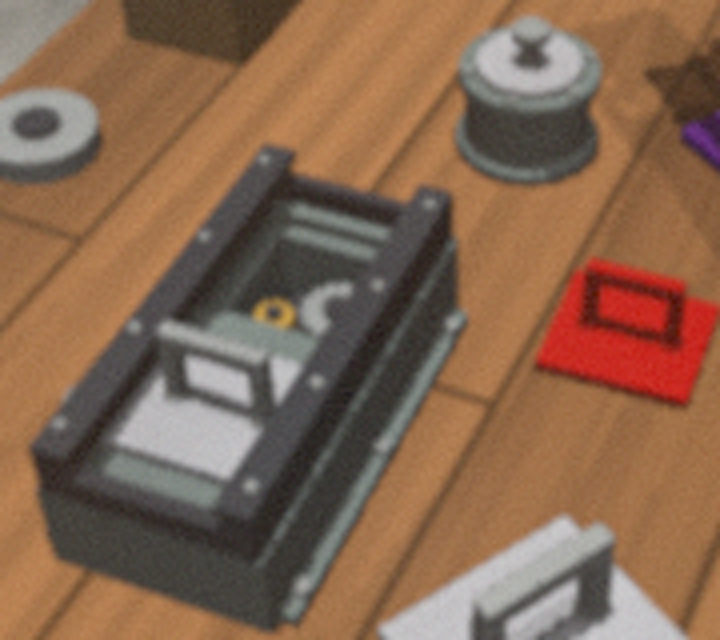

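View pics/top4.png

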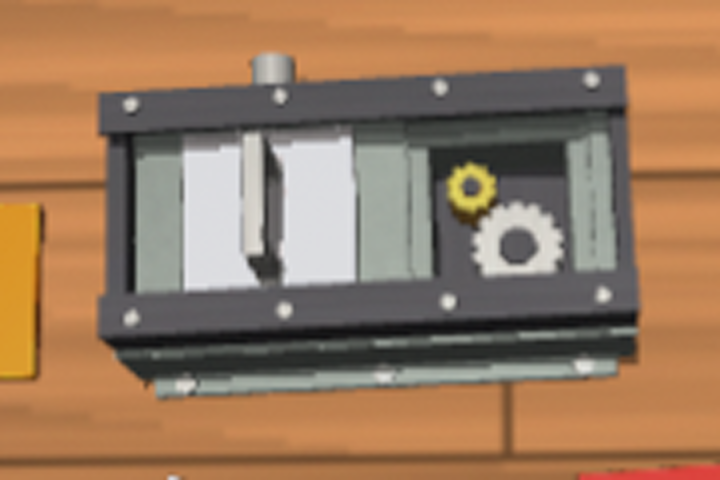

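The hatch lies flat on the deck at about (265, 210) in the top crop. The opening is fully uncovered, with gears at (470–520, 190–245), and the pot stands in its place.

```bash
python3 -c "
from h import *
st();print(sign_off())"
```

```text
14.35 [ 430.2 -329.8  300. ] [ 0.2  0.3 -0.7] [-0.01 -0.01  0.01] 50.0
the job is handed in; nothing more can be done
None
```

The gear case is open. I gripped the hatch by its bridge handle and lifted it 21 mm straight up out of the recess. I then slid it 133 mm along the channel, set it down on the deck, released it and handed the job in at about 14.4 s.

- **Hatch position:** the cameras put its centre at about y = +57 to +61 mm in the case's frame, past the required +20 mm.
- **Flatness:** its top surface is at 80.0 to 80.6 mm, which puts the underside at about 70 mm. The fitted tilt is under 0.01 rad.
- **Opening:** it is fully uncovered, with the gears visible in both views.
- **Robot and pot:** the arm is parked clear with no contact force. The pot looks unmoved in the pictures, though I did not measure its position.
- **Forces:** the highest reading between moves was about 6 N, when the hatch touched down on the deck.

The side and top cameras disagree by about 5 mm on the handle's y position, well inside the margin. No check failed.

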